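# Unlatch and open the workshop tool chest

## Task

The grey steel tool chest on the bench is latched shut. Gently press the round button in its lid so that the sunken T-handle pops up, turn the handle clockwise (seen from above) as far as it goes without wrenching it against its stop, and lift the lid until its front edge stands 80 mm or more above where it was. Leave the lid standing open by itself with the handle still out and turned, and do not disturb the glue bottle, tape roll and plywood frame lying around.

Things in the scene. Friction and masses are not known exactly. Their poses are not given: they have to be found in the camera images.
- chest: Grey sheet-steel tool chest, fixed: 300 mm deep (x), 400 mm wide (y), 165 mm high with its lid. Origin at the centre of its underside; its -x side is the front, roughly towards the robot, z up. In this frame the lid's top sheet is at z = 165 mm, the handle's axis at x = -70 mm, y = 0, the button at x = -130 mm, y = 0.
- handle_bar (a point): Centre of the steel T-handle's bar, a bar 90 mm long (its y axis), 16 mm wide (x) and 14 mm high (z). Shut, it lies sunk along the chest's y in a slot of the lid with its top 2 mm above the lid, and cannot be taken or turned. When released, a spring of 7 N pops it straight up by 24 mm, so that the bar's underside stands 12 mm above the lid's top, on a 14 mm round stem. It turns with the handle.
- handle (a joint): How far the handle has popped out of the lid, m: 0 sunk, 0.024 fully out. A catch under the lid holds it down until the button is pressed.
- turn (a joint): How far the handle has been turned, rad: 0 shut, grows clockwise seen from above. It turns against a steady 0.2 N m of friction and stays where it is left. Where the stop comes differs from chest to chest, from 0.85 to 1.4 rad, and cannot be seen, only felt: the stop is sprung, the moment rises at once by 0.1 N m and then by 0.1 N m for every 0.01 rad turned on. The latch lets the lid go only from 0.07 rad before the stop onward.
- button: Round steel push button, 22 mm across, upright, standing 12 mm proud of the lid, 60 mm in front of the handle's axis. Origin at the centre of its top face, z up. Travel 8 mm straight down; it starts to move at 3 N, the catch lets go at 4 to 5 mm of travel with about 6 N, it takes 8 N to bottom it, and the button springs back when released. Pressed with more than 20 N it is damaged.
- lid (a joint): Lid opening, rad: 0 shut, grows as the front edge rises; 0.27 rad lifts the front edge by 80 mm. The hinge is stiff and holds the lid wherever it is left; with its weight it takes about 11 to 14 N of lift at the handle. Lid, handle and button weigh 0.6 to 0.8 kg in all.
- lid_hinge (a point): Middle of the lid's hinge line, which runs along the chest's y at its back edge, 130 mm above the bench, 220 mm behind the handle's axis. Axes turn with the lid.
- cam: Latch cam, hidden under the lid: a steel arm 45 mm long on the handle's spindle, 55 mm below the lid's top. Origin on the spindle's axis.
- strike: Strike bracket, hidden inside the chest's front, that the cam hooks under and whose stop it meets at the end of the turn, 45 mm from the axis. The cam bearing on it with more than 16 N (0.7 N m of turning moment beyond friction, or lifting as hard while latched) bends it. Origin on the bench, under the handle's axis.
- glue: Upright white glue bottle, 56 mm across, 170 mm high, loose; bystander. Origin at the centre of its foot.
- tape: Yellow roll of tape lying flat, 96 mm across, 36 mm high, loose; bystander. Origin at the centre of its underside.
- frame: Glued plywood truss frame lying flat, 260 x 76 x 12 mm, loose; bystander. Origin at the centre of its underside.

How it is judged:
On the way, in this order (a step that is already met when the one before it is completed fails the run):
1. the handle has popped out of the lid (value of joint handle above 0.02 m), for 0.1 s.
2. the handle is turned clockwise past 0.7 rad with the lid still down (value of joint turn above 0.7 rad and value of joint lid below 0.05 rad), for 0.1 s.
3. the lid is raised by 80 mm (0.27 rad) or more (value of joint lid above 0.265 rad), for 0.2 s.
At the end, for the whole second after the job is handed in: the lid stands open by itself, its front edge 80 mm or more above shut (lid joint above 0.265 rad), at rest; the handle is out by more than 20 mm and still turned by more than 0.7 rad (value of joint lid above 0.265 rad and velocity of joint lid between -0.03 and 0.03 rad/s and value of joint handle above 0.02 m and value of joint turn above 0.7 rad); the robot touches nothing.
It fails at once if the button is pressed with more than 20 N (contact force between the fingers and button above 20 N).
It fails at once if the latch is forced: the cam bears on the strike with more than 16 N (contact force between cam and strike above 16 N).
It fails at once if the glue bottle is moved by more than 20 mm (distance of glue from where it was at the start of the episode above 0.02 m).
It fails at once if the tape roll is moved by more than 20 mm (distance of tape from where it was at the start of the episode above 0.02 m).
It fails at once if the plywood frame is moved by more than 20 mm (distance of frame from where it was at the start of the episode above 0.02 m).
It also fails if it takes over 72 s, if anything falls off the work surface, if the arm or the gripper's body presses on something with over 40 N, if the wrist force passes 120 N, or if a joint passes its speed limit or range.

## Robot

A 6-joint arm with a two-finger parallel gripper is mounted at the origin on the work surface. World frame = base frame: x ahead of the robot, y to its left, z up, the work surface at z = 0. Lengths are in m, angles in rad, forces in N, time in s.
With the tool pointing down it reaches from about 0.225 to 0.875 m from the base axis. Payload 3.4 kg.
Tool frame: the origin (TCP) lies between the finger pads; the fingertips stand 11 mm ahead of it and the grasp point (between the pads) lies 8 mm behind it; z points along the fingers, y is the line along which they close (so a half turn about z gives the same grasp; the last joint's range is limited). The gripper opens to 85 mm and grips with 20 to 120 N. Pads are 22 mm wide; open, the fingers measure 114 mm over their backs; the gripper's body (76 mm by 85 mm) begins 54 mm behind the grasp point. The pads swing forward as they close: fully open they stand 13 mm farther back than shut.
Start: joints at [-1.269, 0.276, 1.505, -0, 1.361, -0.121], TCP at [0.236, -0.524, 0.242] pointing down, gripper open.
Joint ranges: [-2.89, 2.89], [-0.75, 2.08], [0.22, 2.7], [-1.18, 4.32], [0.11, 2.71], [-2.7, 2.7]. Speed limits (rad/s): [2.57, 2.57, 3.14, 3.14, 3.14, 3.14].

## Interface

Orientations are given as a unit quaternion [w, x, y, z].
In Python, from rig import sensors, eyes, manip gives the robot as it stands.
- The arm moves only by the tool drive_tool, never from a script. Its argument "deltas" is a list of rows, each an object with "linear": the shift along the world's x, y, z in mm, a list of three; "twist": the turn about the world's z in degrees; "claw": the opening, from 0 (shut) to 1 (fully open). In form: [{"linear": [tx, ty, tz], "twist": twist, "claw": claw}, ...]. A call has 1 to 12 rows; each row is the pose to reach, as a shift and turn from the pose commanded when the call began; what a row does not reach only later rows make up. A row lasts 1/12 s, in which the tool goes at most 41.7 mm and 7.16 degrees, less where a joint would pass 70% of its speed; a pose out of reach is approached as far as the arm can. A call with a gripper value outside its range is refused whole. The fingers move at their own pace and stop on an object; "squeeze" is the grip in N (left out, the last holds). Time passes only in rows, so rows that repeat a pose let the fingers close. It gives the time, the measured TCP pose, the force, the opening and the grip force at its end, in the units of the state.
- sensors.get_state(): the state, without advancing time (a new reading comes with each control period).
- eyes.get_image(name): name is "side" or "top"; returns the picture (420x560x3 uint8, red, green, blue); there is no depth.
- eyes.camera_model(name): a dict with "intrinsics" (3x3 intrinsics, pixels), "R" (3x3) and "t" (3): a world point X has camera coordinates R X + t. Camera axes: x right, y down, z forward; pixel columns grow to the right and rows downward; lengths in m; the calibration is good to about 2 mm. A picture is of the moment at which its call begins. camera_model takes no time and is no camera call.
- manip.sign_off(): hands the job in; it is judged then, once.
The state is a dict: "clock": time; "qpos": joint angles; "qd": joint speeds; "effort": joint torques, N m; "position": TCP position; "ee_rot": TCP orientation; "contact_force": force on the tool from outside, world axes, zero at the start; "moment": the same for the moment, N m; "width": finger opening in m; "gripper_force": force on a finger pad.
Only numpy, scipy, OpenCV 4.12 (cv2) and the standard library are available. Lean on these libraries where they do the work, as an engineer would, in place of code of your own. Each camera call takes 0.05 s, during which the arm holds its last target. There are 200 camera calls.

## Working session

There is one attempt and no reset: what is moved stays moved. The work goes in short steps, Python scripts to look and compute and a tool call to move; the robot and the scene stay as the last step left them, time stands still between calls to the robot, and variables do not carry over. Pictures are saved under pics/ and viewed, at most 10 in all, crops included, and the job is handed in when it is done.

Besides the shell and the picture viewer there is one more tool, called in YAML: its name, and indented under it one key for each argument. drive_tool: Moves the arm, as the interface text tells. Its arguments: {"type":"object","properties":{"deltas":{"type":"array","items":{"type":"object","properties":{"linear":{"type":"array","items":{"type":"number"}},"twist":{"type":"number"},"claw":{"type":"number"}}}},"squeeze":{"type":"number"}},"required":["deltas"]}

```bash
mkdir -p pics; python3 - <<'E'
from rig import sensors, eyes
import cv2
for n in("side","top"):
    im=eyes.get_image(n); cv2.imwrite(f"pics/{n}0.png",im[:,:,::-1])
    m=eyes.camera_model(n); print(n,m)
print(sensors.get_state())
E
```

```text
side {'intrinsics': array([[525.38162997,   0.        , 278.067469  ],
       [  0.        , 525.38162997, 215.17421239],
       [  0.        ,   0.        ,   1.        ]]), 'R': array([[-0.40226844, -0.91536359, -0.01701751],
       [-0.56174398,  0.26145795, -0.78490983],
       [ 0.72292724, -0.30618497, -0.61937627]]), 't': array([0.22935687, 0.43984674, 1.11264657])}
top {'intrinsics': array([[416.53680401,   0.        , 275.32229537],
       [  0.        , 416.53680401, 210.54831101],
       [  0.        ,   0.        ,   1.        ]]), 'R': array([[-0.02753086, -0.99958276, -0.00873808],
       [-0.99665619,  0.0281209 , -0.07671801],
       [ 0.07693172,  0.00659675, -0.99701454]]), 't': array([0.01863875, 0.60164457, 1.13476422])}
{'clock': 0.1, 'qpos': array([-1.26899383e+00,  2.76542121e-01,  1.50599056e+00,  1.12240725e-05,
        1.36068544e+00, -1.20980069e-01]), 'qd': array([-0.00215781, -0.00236005, -0.00350516,  0.00056149,  0.00185678,
        0.00073811]), 'effort': array([ 1.27292624e-03, -4.17699051e+01, -2.46405065e+01, -2.17015263e-04,
        5.84628011e-03, -5.37417257e-07]), 'position': array([ 0.23580032, -0.52394664,  0.24152664]), 'ee_rot': array([-8.09913246e-04,  9.77739865e-01,  2.09819199e-01, -6.79152466e-05]), 'contact_force': array([ 0.7639457 , -1.03492412, -0.74885596]), 'moment': array([ 0.01760578, -0.0023772 ,  0.00924444]), 'gripper_force': 0.0, 'width': 0.08526685042165132}
```

View pics/side0.png

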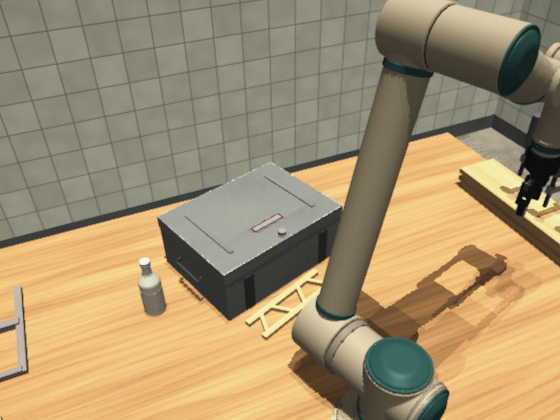

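View pics/top0.png

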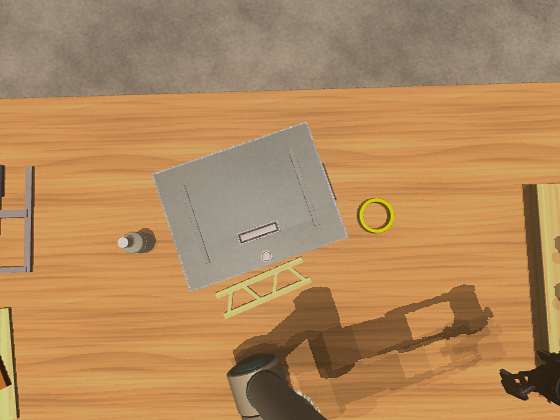

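The top view shows the chest lid with corners at about (154,174), (307,123), (347,237) and (191,290). The handle is at (258,232) and the button at (266,256). The side view puts the handle at (267,222) and the button at (282,231). The frame lies in front, the bottle to the left and the tape to the right.

```bash
cat > h.py <<'E'
import numpy as np, cv2
from rig import sensors, eyes
def ray(n,uv):
    m=eyes.camera_model(n);R,t=m["R"],m["t"]
    d=R.T@np.linalg.inv(m["intrinsics"])@np.array([*uv,1.]);return -R.T@t,d/np.linalg.norm(d)
def plane(n,uv,z):
    c,d=ray(n,uv);return c+d*(z-c[2])/d[2]
def tri(a,b):
    (c1,d1),(c2,d2)=ray("side",a),ray("top",b)
    s=np.linalg.lstsq(np.c_[d1,-d2],c2-c1,rcond=None)[0]
    p,q=c1+s[0]*d1,c2+s[1]*d2;return (p+q)/2,np.linalg.norm(p-q)
E
python3 - <<'E'
from h import *
S=cv2.imread("pics/side0.png");T=cv2.imread("pics/top0.png")
c={}
for n,I,(x0,y0,x1,y1) in(("side",S,(235,200,300,245)),("top",T,(230,210,290,270))):
    C=I[y0:y1,x0:x1].astype(int)
    # button/handle pinkish: r-b relative to grey lid
    d=C[:,:,2]-C[:,:,0]
    m=((C.sum(2)>450)|(d>12)).astype(np.uint8)
    k,_,st,ce=cv2.connectedComponentsWithStats(m)
    for i in range(1,k):
        if st[i,4]>15:
            r=cv2.minAreaRect(np.argwhere(_==i)[:,::-1].astype(np.float32)); print(n,st[i],ce[i]+[x0,y0],r)
    cv2.imwrite(f"pics/c_{n}.png",cv2.resize(I[y0:y1,x0:x1],None,fx=8,fy=8,interpolation=cv2.INTER_NEAREST))
pc=[plane("top",p,.165)[:2] for p in((154,174),(307,123),(347,237),(191,290))]
print(np.round(pc,4)); c=np.mean(pc,0);print(c,[np.linalg.norm(pc[i]-pc[i-1]) for i in range(4)])
for i,j in((0,1),(3,2),(3,0),(2,1)):
    d=pc[j]-pc[i];print(np.degrees(np.arctan2(d[1],d[0])))
a=np.hstack([cv2.imread("pics/c_side.png")[:360],np.zeros((360,8,3),np.uint8)])
b=cv2.resize(cv2.imread("pics/c_top.png"),(360,360))
cv2.imwrite("pics/c.png",cv2.resize(np.hstack([a,b]),(800,325)))
E
```

```text
side [   0    0   65   45 2672] [265.20733533 220.65194611] ((31.999996185302734, 21.999996185302734), (63.99999237060547, 43.99999237060547), -0.0)
top [   0    0   60   60 3530] [259.52266289 239.65835694] ((29.5, 29.5), (59.0, 59.0), 90.0)
[[ 0.6896  0.297 ]
 [ 0.8062 -0.0835]
 [ 0.5218 -0.1709]
 [ 0.4049  0.2091]]
[0.60564111 0.06292093] [np.float64(0.2978970839058998), np.float64(0.39791620245714654), np.float64(0.2974869070954209), np.float64(0.39762220020208017)]
-72.96368825856575
-72.90464361960336
17.146026234610577
17.089512148193837
```

View pics/c.png

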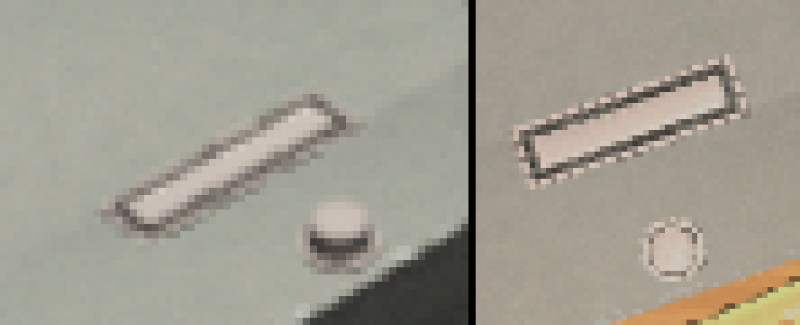

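Enlarged, the button top sits at side (281.7,229.7) and top (266.2,255.6). The bar centre sits at side (266.7,222.4) and top (258.0,231.7). I'll triangulate these and compare them with the position predicted from the corners.

```bash
python3 - <<'E'
from h import *
print("button",tri((281.7,229.7),(266.2,255.6)),plane("top",(266.2,255.6),.177),plane("side",(281.7,229.7),.177))
print("bar",tri((266.7,222.4),(258,231.7)),plane("top",(258,231.7),.167),plane("side",(266.7,222.4),.167))
c=np.array([.6056,.0629]);u=np.array([np.cos(np.radians(17.05)),np.sin(np.radians(17.05))])
print(c-.07*u,c-.13*u)
q=[plane("top",p,.01)[:2] for p in((216,295),(300,258),(311,281),(227,318))];print("frame",q)
print("bottle",plane("top",(148,239),0.0),"tape",plane("top",(376,215),.036))
E
```

```text
button (array([0.48257189, 0.02537911, 0.17610229]), np.float64(0.0005832902594862045)) [0.48271832 0.02561707 0.177     ] [0.48146062 0.02554281 0.177     ]
bar (array([0.54035004, 0.04374264, 0.16393888]), np.float64(0.0016006322730432172)) [0.54059173 0.04432334 0.167     ] [0.53645523 0.04440715 0.167     ]
[0.53867655 0.04237557] [0.4813136 0.0247832]
frame [array([0.37288725, 0.17279623]), array([ 0.46847452, -0.0631214 ]), array([ 0.4042521, -0.0915705]), array([0.30940462, 0.14345119])]
bottle [0.53319397 0.36424629 0.        ] tape [ 0.58092478 -0.27374824  0.036     ]
```

drive_tool:
  deltas:
    - {"linear":[21,46,0],"twist":6.9,"claw":0}
    - {"linear":[41,91,0],"twist":13.8,"claw":0}
    - {"linear":[62,137,0],"twist":20.7,"claw":0}
    - {"linear":[82,183,0],"twist":27.6,"claw":0}
    - {"linear":[103,229,0],"twist":34.5,"claw":0}
    - {"linear":[123,274,0],"twist":41.4,"claw":0}
    - {"linear":[144,320,0],"twist":48.3,"claw":0}
    - {"linear":[164,366,0],"twist":55.2,"claw":0}
    - {"linear":[185,411,0],"twist":62.1,"claw":0}
    - {"linear":[205,457,0],"twist":69,"claw":0}
    - {"linear":[226,503,0],"twist":75.9,"claw":0}
    - {"linear":[246,549,0],"twist":82.8,"claw":0}

```text
clock: 1.1
position: [0.4408, -0.0662, 0.2422]
ee_rot: [0.0, 0.592, 0.806, -0.0]
contact_force: [0.7, -0.2, 0.7]
width: 0.0
gripper_force: 0.0
```

drive_tool:
  deltas:
    - {"linear":[0,0,0],"twist":0,"claw":0}
    - {"linear":[0,0,0],"twist":0,"claw":0}
    - {"linear":[0,0,0],"twist":0,"claw":0}
    - {"linear":[0,0,0],"twist":0,"claw":0}

```text
clock: 1.43
position: [0.4401, -0.0694, 0.2421]
ee_rot: [-0.0, 0.595, 0.803, -0.0]
contact_force: [-1.5, 0.4, -0.4]
width: -0.0002
gripper_force: 0.0
```

drive_tool:
  deltas:
    - {"linear":[14,32,0],"twist":0,"claw":0}
    - {"linear":[28,63,0],"twist":0,"claw":0}
    - {"linear":[42,94.5,0],"twist":0,"claw":0}
    - {"linear":[42,94.5,-14],"twist":0,"claw":0}
    - {"linear":[42,94.5,-28],"twist":0,"claw":0}
    - {"linear":[42,94.5,-42],"twist":0,"claw":0}
    - {"linear":[42,94.5,-42],"twist":0,"claw":0}
    - {"linear":[42,94.5,-42],"twist":0,"claw":0}
    - {"linear":[42,94.5,-42],"twist":0,"claw":0}

```text
clock: 2.18
position: [0.4831, 0.025, 0.201]
ee_rot: [0.0, 0.596, 0.803, 0.0]
contact_force: [0.2, 0.3, -0.2]
width: 0.0
gripper_force: 0.0
```

```bash
python3 - <<'E'
from h import *
a=[]
for n,(x0,y0,x1,y1) in(("side",(225,150,325,250)),("top",(210,190,310,290))):
    a.append(cv2.resize(eyes.get_image(n)[y0:y1,x0:x1,::-1],(400,400)))
cv2.imwrite("pics/p1.png",np.hstack(a));print(sensors.get_state())
E
```

```text
{'clock': 2.2833, 'qpos': array([-9.13958612e-02,  1.66545277e-01,  1.75909086e+00,  3.90156001e-07,
        1.21386091e+00, -3.86856607e-01]), 'qd': array([ 0.00793331, -0.00191252,  0.00265992,  0.00193219, -0.00212903,
        0.00068094]), 'effort': array([-8.62510968e-02, -3.31424260e+01, -2.28788745e+01, -5.10037498e-03,
        2.94794765e-03,  2.01732355e-04]), 'position': array([0.48334601, 0.02539176, 0.20134358]), 'ee_rot': array([8.95217576e-04, 5.95322891e-01, 8.03485879e-01, 5.44495042e-04]), 'contact_force': array([ 0.44767038, -0.72393638,  1.32855823]), 'moment': array([ 0.01603235,  0.00476991, -0.03668063]), 'gripper_force': 0.0, 'width': 2.890167670495065e-05}
```

View pics/p1.png

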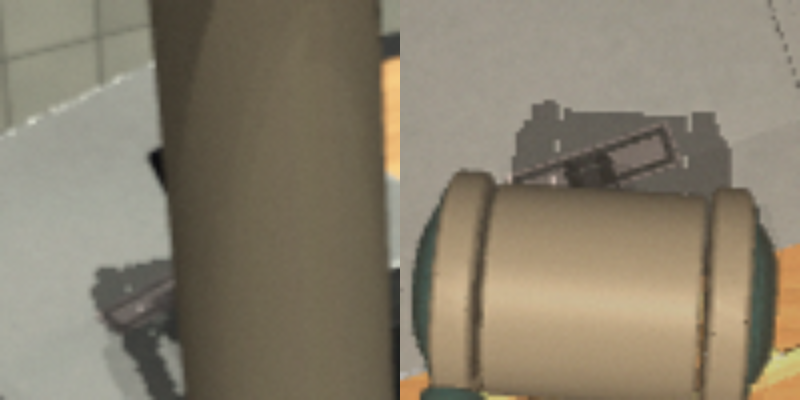

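The arm hides the button in both views (only part of the bar shows, at about (600,160) in the right crop), so I'll press by feel.

drive_tool:
  deltas:
    - {"linear":[-0.5,0,-3],"twist":0,"claw":0}
    - {"linear":[-0.5,0,-6],"twist":0,"claw":0}
    - {"linear":[-0.5,0,-9],"twist":0,"claw":0}
    - {"linear":[-0.5,0,-10],"twist":0,"claw":0}
    - {"linear":[-0.5,0,-11],"twist":0,"claw":0}
    - {"linear":[-0.5,0,-11],"twist":0,"claw":0}

```text
clock: 2.78
position: [0.482, 0.0264, 0.1891]
ee_rot: [-0.0, 0.595, 0.804, -0.0]
contact_force: [0.6, -0.4, 0.4]
width: -0.0
gripper_force: 0.0
```

drive_tool:
  deltas:
    - {"linear":[0,0,-1],"twist":0,"claw":0}
    - {"linear":[0,0,-2],"twist":0,"claw":0}
    - {"linear":[0,0,-2],"twist":0,"claw":0}

```text
clock: 3.03
position: [0.4823, 0.0263, 0.1879]
ee_rot: [0.0, 0.595, 0.804, 0.0]
contact_force: [-1.5, 0.2, 4.3]
width: -0.0001
gripper_force: 2.1
```

drive_tool:
  deltas:
    - {"linear":[0,0,-1],"twist":0,"claw":0}
    - {"linear":[0,0,-2],"twist":0,"claw":0}
    - {"linear":[0,0,-2],"twist":0,"claw":0}

```text
clock: 3.28
position: [0.4823, 0.0263, 0.1865]
ee_rot: [0.0, 0.595, 0.804, 0.0]
contact_force: [-1.9, 1.1, 6.9]
width: -0.0004
gripper_force: 3.5
```

drive_tool:
  deltas:
    - {"linear":[0,0,-1],"twist":0,"claw":0}
    - {"linear":[0,0,-2],"twist":0,"claw":0}
    - {"linear":[0,0,-2],"twist":0,"claw":0}

```text
clock: 3.53
position: [0.4824, 0.0263, 0.1847]
ee_rot: [0.001, 0.595, 0.804, 0.0]
contact_force: [-2.1, 0.4, 8.2]
width: 0.0003
gripper_force: 4.2
```

drive_tool:
  deltas:
    - {"linear":[0,0,-0.5],"twist":0,"claw":0}
    - {"linear":[0,0,-1],"twist":0,"claw":0}
    - {"linear":[0,0,-1],"twist":0,"claw":0}

```text
clock: 3.78
position: [0.4823, 0.0263, 0.1833]
ee_rot: [0.001, 0.595, 0.804, 0.0]
contact_force: [-1.5, 0.3, 5.4]
width: 0.0003
gripper_force: 2.8
```

drive_tool:
  deltas:
    - {"linear":[0,0,-0.5],"twist":0,"claw":0}
    - {"linear":[0,0,-1],"twist":0,"claw":0}
    - {"linear":[0,0,-1],"twist":0,"claw":0}

```text
clock: 4.03
position: [0.4823, 0.0263, 0.1823]
ee_rot: [0.0, 0.595, 0.804, 0.0]
contact_force: [-3.2, 0.1, 5.7]
width: -0.0002
gripper_force: 3.1
```

drive_tool:
  deltas:
    - {"linear":[0,0,5],"twist":0,"claw":0}
    - {"linear":[0,0,20],"twist":0,"claw":0}
    - {"linear":[0,0,40],"twist":0,"claw":0}
    - {"linear":[0,0,70],"twist":0,"claw":0}
    - {"linear":[-30,-20,100],"twist":0,"claw":0}
    - {"linear":[-60,-50,110],"twist":0,"claw":0}
    - {"linear":[-80,-80,110],"twist":0,"claw":0}
    - {"linear":[-100,-110,110],"twist":0,"claw":0}
    - {"linear":[-100,-110,110],"twist":0,"claw":0}

```text
clock: 4.78
position: [0.3788, -0.0881, 0.292]
ee_rot: [0.001, 0.597, 0.802, -0.002]
contact_force: [-0.1, 1.4, -0.2]
width: -0.0
gripper_force: 0.0
```

```bash
python3 - <<'E'
from h import *
a=[]
for n,(x0,y0,x1,y1) in(("side",(225,170,305,250)),("top",(220,190,300,270))):
    a.append(cv2.resize(eyes.get_image(n)[y0:y1,x0:x1,::-1],(400,400)))
cv2.imwrite("pics/p2.png",np.hstack(a));print(sensors.get_state()["position"])
E
```

```text
[ 0.38165995 -0.08460556  0.29166618]
```

View pics/p2.png

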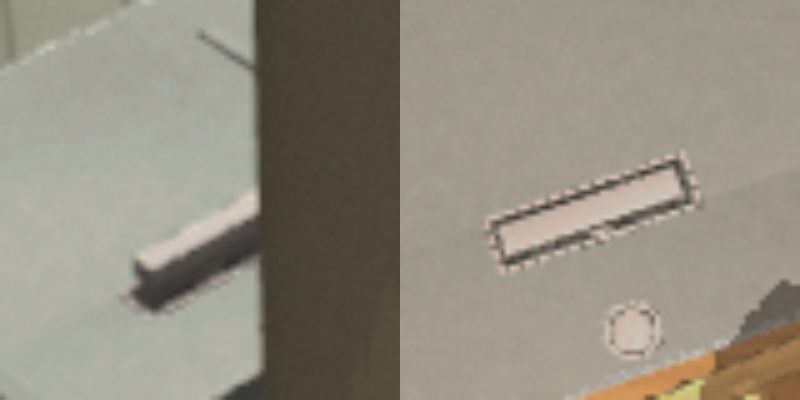

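The handle has popped up. In the side view it stands proud with its left end at about (254.5,222), and in the top view its centre is at about (258.1,231.9). I'll check height and axis next.

```bash
python3 - <<'E'
from h import *
print(tri((254,221.5),(239.5,237.7)))
print(plane("top",(258.1,231.9),.191))
E
```

```text
(array([0.52616953, 0.08537628, 0.19171662]), np.float64(0.003922172846042111))
[0.53945342 0.04290851 0.191     ]
```

drive_tool:
  deltas:
    - {"linear":[26,21,0],"twist":0,"claw":0.45}
    - {"linear":[52,42,0],"twist":0,"claw":0.45}
    - {"linear":[78,63,0],"twist":0,"claw":0.45}
    - {"linear":[104,84,0],"twist":0,"claw":0.45}
    - {"linear":[130,105,0],"twist":0,"claw":0.45}
    - {"linear":[158,127.5,0],"twist":0,"claw":0.45}
    - {"linear":[158,127.5,-30],"twist":0,"claw":0.45}
    - {"linear":[158,127.5,-60],"twist":0,"claw":0.45}
    - {"linear":[158,127.5,-70],"twist":0,"claw":0.45}
    - {"linear":[158,127.5,-70],"twist":0,"claw":0.45}
    - {"linear":[158,127.5,-70],"twist":0,"claw":0.45}
    - {"linear":[158,127.5,-70],"twist":0,"claw":0.45}

```text
clock: 5.88
position: [0.5412, 0.0441, 0.2229]
ee_rot: [0.001, 0.595, 0.804, 0.001]
contact_force: [0.0, -0.4, 0.0]
width: 0.0382
gripper_force: 0.0
```

```bash
cat > s.py <<'E'
from rig import sensors
import numpy as np
s=sensors.get_state()
q=s["ee_rot"];print(round(s["clock"],2),np.round(s["position"],4),"ang",round(np.degrees(2*np.arctan2(q[2],q[1]))-90,2),"F",np.round(s["contact_force"],1),"M",np.round(s["moment"],3),"w",round(s["width"],4),round(s["gripper_force"],1))
E
python3 s.py
```

```text
5.88 [0.5412 0.0441 0.2229] ang 17.04 F [ 0.  -0.4  0. ] M [ 0.005  0.033 -0.023] w 0.0382 0.0
```

Next I'll shift by (-2,-1.2), go down to z = 0.184 and close with a modest grip.

drive_tool:
  deltas:
    - {"linear":[-2,-1.2,-13],"twist":0,"claw":0.45}
    - {"linear":[-2,-1.2,-26],"twist":0,"claw":0.45}
    - {"linear":[-2,-1.2,-39],"twist":0,"claw":0.45}
    - {"linear":[-2,-1.2,-39],"twist":0,"claw":0.45}
    - {"linear":[-2,-1.2,-39],"twist":0,"claw":0.45}

```text
clock: 6.3
position: [0.5387, 0.0424, 0.1836]
ee_rot: [0.001, 0.595, 0.804, 0.001]
contact_force: [-0.5, -0.1, -0.1]
width: 0.0382
gripper_force: 0.0
```

```bash
python3 s.py
```

```text
6.3 [0.5387 0.0424 0.1836] ang 17.0 F [-0.5 -0.1 -0.1] M [-0.059 -0.08   0.014] w 0.0382 0.0
```

drive_tool:
  deltas:
    - {"linear":[0,0,0],"twist":0,"claw":0}
    - {"linear":[0,0,0],"twist":0,"claw":0}
    - {"linear":[0,0,0],"twist":0,"claw":0}
    - {"linear":[0,0,0],"twist":0,"claw":0}
    - {"linear":[0,0,0],"twist":0,"claw":0}
    - {"linear":[0,0,0],"twist":0,"claw":0}
  squeeze: 50

```text
clock: 6.8
position: [0.5394, 0.0425, 0.184]
ee_rot: [0.002, 0.595, 0.804, 0.001]
contact_force: [0.2, -0.2, 6.2]
width: 0.0146
gripper_force: 52.8
```

```bash
python3 s.py
```

```text
6.8 [0.5394 0.0425 0.184 ] ang 17.03 F [ 0.2 -0.2  6.2] M [0.018 0.045 0.107] w 0.0146 52.8
```

drive_tool:
  deltas:
    - {"linear":[0,0,0.5],"twist":-2,"claw":0}
    - {"linear":[0,0,0.5],"twist":-5,"claw":0}
    - {"linear":[0,0,0.5],"twist":-8,"claw":0}
    - {"linear":[0,0,0.5],"twist":-11,"claw":0}
    - {"linear":[0,0,0.5],"twist":-14,"claw":0}
    - {"linear":[0,0,0.5],"twist":-17,"claw":0}
    - {"linear":[0,0,0.5],"twist":-20,"claw":0}
    - {"linear":[0,0,0.5],"twist":-20,"claw":0}
    - {"linear":[0,0,0.5],"twist":-20,"claw":0}

```text
clock: 7.55
position: [0.5388, 0.0424, 0.1842]
ee_rot: [0.001, 0.725, 0.688, 0.001]
contact_force: [0.0, 0.1, 5.5]
width: 0.0146
gripper_force: 52.7
```

```bash
python3 s.py
```

```text
7.55 [0.5388 0.0424 0.1842] ang -2.98 F [0.  0.1 5.5] M [-0.076  0.084 -0.028] w 0.0146 52.7
```

drive_tool:
  deltas:
    - {"linear":[0,0,0],"twist":-3,"claw":0}
    - {"linear":[0,0,0],"twist":-6,"claw":0}
    - {"linear":[0,0,0],"twist":-9,"claw":0}
    - {"linear":[0,0,0],"twist":-12,"claw":0}
    - {"linear":[0,0,0],"twist":-15,"claw":0}
    - {"linear":[0,0,0],"twist":-18,"claw":0}
    - {"linear":[0,0,0],"twist":-21,"claw":0}
    - {"linear":[0,0,0],"twist":-24,"claw":0}

```text
clock: 8.22
position: [0.5381, 0.0426, 0.184]
ee_rot: [0.0, 0.853, 0.522, 0.0]
contact_force: [-1.4, 0.1, 5.4]
width: 0.015
gripper_force: 52.8
```

```bash
cat > s.py <<'E'
from rig import sensors, eyes
import numpy as np
M=[];F=[];A=[]
for i in range(6):
    s=sensors.get_state();q=s["ee_rot"];M.append(s["moment"]);F.append(s["contact_force"]);A.append(np.degrees(2*np.arctan2(q[2],q[1]))-90)
    if i<5: eyes.get_image("top")
print(round(s["clock"],2),np.round(s["position"],4),"ang",round(np.mean(A),2),"F",np.round(np.mean(F,0),1),"Mz",np.round(np.array(M)[:,2],2),"mean",np.round(np.mean(M,0),3),"w",round(s["width"],4),round(s["gripper_force"],1),"q6",round(s["qpos"][5],4),"eff6",round(s["effort"][5],3))
E
python3 s.py
```

```text
8.47 [0.5381 0.0426 0.184 ] ang -27.04 F [-1.6  0.   5.7] Mz [ 0.19  0.13 -0.    0.   -0.08 -0.02] mean [-0.009  0.285  0.037] w 0.0149 52.8 q6 0.421 eff6 -0.033
```

```bash
sed -i 's/range(6)/range(3)/;s/i<5/i<2/' s.py
```

drive_tool:
  deltas:
    - {"linear":[0,0,0],"twist":-1.3,"claw":0}
    - {"linear":[0,0,0],"twist":-2.6,"claw":0}
    - {"linear":[0,0,0],"twist":-4,"claw":0}

```text
clock: 8.72
position: [0.538, 0.0426, 0.184]
ee_rot: [0.0, 0.87, 0.492, 0.0]
contact_force: [-3.0, 0.3, 5.0]
width: 0.0147
gripper_force: 52.8
```

```bash
python3 s.py
```

```text
8.82 [0.538  0.0426 0.184 ] ang -31.01 F [-2.   0.5  5.3] Mz [0.24 0.13 0.06] mean [0.002 0.313 0.144] w 0.0147 52.8 q6 0.4909 eff6 0.184
```

drive_tool:
  deltas:
    - {"linear":[0,0,0],"twist":-1.3,"claw":0}
    - {"linear":[0,0,0],"twist":-2.6,"claw":0}

```text
clock: 8.98
position: [0.5379, 0.0427, 0.184]
ee_rot: [0.0, 0.881, 0.473, 0.0]
contact_force: [-2.0, 0.2, 5.9]
width: 0.0146
gripper_force: 52.9
```

```bash
python3 s.py
```

```text
9.08 [0.5379 0.0427 0.184 ] ang -33.57 F [-2.2  0.2  6. ] Mz [0.39 0.36 0.25] mean [0.037 0.306 0.334] w 0.0148 52.9 q6 0.5357 eff6 0.39
```

```bash
python3 s.py; python3 s.py
```

```text
9.18 [0.5379 0.0427 0.184 ] ang -33.52 F [-2.   0.1  6.1] Mz [0.25 0.28 0.24] mean [0.025 0.332 0.254] w 0.0146 52.9 q6 0.5354 eff6 0.288
9.28 [0.538  0.0427 0.184 ] ang -33.52 F [-2.3 -0.1  6.1] Mz [0.24 0.32 0.29] mean [-0.005  0.341  0.283] w 0.0147 52.9 q6 0.5354 eff6 0.286
```

drive_tool:
  deltas:
    - {"linear":[0,0,0],"twist":-0.7,"claw":0}

```text
clock: 9.37
position: [0.5379, 0.0427, 0.1839]
ee_rot: [0.0, 0.884, 0.468, 0.0]
contact_force: [-2.8, 0.5, 4.7]
width: 0.0148
gripper_force: 53.0
```

```bash
python3 s.py;python3 s.py
```

```text
9.47 [0.5379 0.0426 0.1839] ang -34.22 F [-1.5  0.8  5.7] Mz [0.51 0.44 0.35] mean [0.023 0.351 0.43 ] w 0.0147 52.9 q6 0.5475 eff6 0.442
9.57 [0.5379 0.0427 0.184 ] ang -34.2 F [-1.8  0.8  5.9] Mz [0.35 0.41 0.36] mean [0.015 0.352 0.372] w 0.015 52.9 q6 0.5473 eff6 0.393
```

The stop is at about 50°: the moment stays at 0.37 N m with the arm at rest. I'll back off about 1° and start lifting along the hinge arc.

drive_tool:
  deltas:
    - {"linear":[0,0,0],"twist":1.2,"claw":0}
    - {"linear":[0,0,0],"twist":1.2,"claw":0}
    - {"linear":[0.3,0.1,1],"twist":1.2,"claw":0}
    - {"linear":[0.5,0.2,2],"twist":1.2,"claw":0}
    - {"linear":[0.8,0.3,3],"twist":1.2,"claw":0}

```text
clock: 9.98
position: [0.5379, 0.0427, 0.1844]
ee_rot: [-0.0, 0.879, 0.477, -0.001]
contact_force: [0.1, 0.1, -12.0]
width: 0.0147
gripper_force: 50.4
```

```bash
python3 s.py
```

```text
10.08 [0.5379 0.0427 0.1844] ang -33.06 F [-0.4 -0.1 -9.4] Mz [0.08 0.09 0.1 ] mean [-0.216 -0.093  0.089] w 0.015 50.9 q6 0.5279 eff6 0.11
```

drive_tool:
  deltas:
    - {"linear":[0.2,0.1,0.7],"twist":0,"claw":0}
    - {"linear":[0.4,0.1,1.4],"twist":0,"claw":0}
    - {"linear":[0.4,0.1,1.4],"twist":0,"claw":0}

```text
clock: 10.33
position: [0.5382, 0.0428, 0.1858]
ee_rot: [-0.001, 0.879, 0.477, -0.002]
contact_force: [-0.4, -1.2, -14.2]
width: 0.0148
gripper_force: 50.2
```

```bash
python3 s.py
```

```text
10.43 [0.5383 0.0428 0.1861] ang -33.07 F [ -0.8  -1.4 -14.2] Mz [0.11 0.14 0.13] mean [-0.354  0.114  0.127] w 0.0151 50.2 q6 0.5282 eff6 0.113
```

drive_tool:
  deltas:
    - {"linear":[0.3,0.1,1],"twist":0,"claw":0}
    - {"linear":[0.5,0.2,2],"twist":0,"claw":0}
    - {"linear":[0.8,0.3,3],"twist":0,"claw":0}

```text
clock: 10.68
position: [0.5391, 0.0431, 0.1897]
ee_rot: [-0.0, 0.879, 0.477, -0.001]
contact_force: [-1.4, -1.7, -17.4]
width: 0.0148
gripper_force: 49.9
```

```bash
python3 s.py
```

```text
10.78 [0.5392 0.0431 0.19  ] ang -33.07 F [ -1.6  -1.9 -15.8] Mz [0.13 0.12 0.11] mean [-0.44   0.715  0.118] w 0.0148 50.1 q6 0.5288 eff6 0.118
```

drive_tool:
  deltas:
    - {"linear":[0.6,0.2,2.2],"twist":0,"claw":0}
    - {"linear":[1.3,0.4,4.5],"twist":0,"claw":0}
    - {"linear":[2,0.6,6.7],"twist":0,"claw":0}
    - {"linear":[2.7,0.8,9],"twist":0,"claw":0}
    - {"linear":[3.4,1,11.2],"twist":0,"claw":0}
    - {"linear":[4.1,1.2,13.5],"twist":0,"claw":0}

```text
clock: 11.28
position: [0.5436, 0.0447, 0.2039]
ee_rot: [-0.001, 0.879, 0.477, -0.001]
contact_force: [-3.8, -0.6, -14.2]
width: 0.0152
gripper_force: 51.6
```

```bash
python3 s.py
```

```text
11.38 [0.5437 0.0448 0.2043] ang -33.07 F [ -4.7  -0.9 -12.5] Mz [0.23 0.18 0.25] mean [-0.24   1.393  0.219] w 0.0151 52.2 q6 0.5313 eff6 0.197
```

drive_tool:
  deltas:
    - {"linear":[0.8,0.25,2.2],"twist":0,"claw":0}
    - {"linear":[1.6,0.5,4.4],"twist":0,"claw":0}
    - {"linear":[2.4,0.75,6.6],"twist":0,"claw":0}
    - {"linear":[3.2,1,8.8],"twist":0,"claw":0}
    - {"linear":[4.1,1.3,11],"twist":0,"claw":0}
    - {"linear":[5,1.55,13.2],"twist":0,"claw":0}
    - {"linear":[5.9,1.8,15.5],"twist":0,"claw":0}
    - {"linear":[6.8,2.1,17.8],"twist":0,"claw":0}
    - {"linear":[7.7,2.4,20],"twist":0,"claw":0}
    - {"linear":[8.7,2.7,22.3],"twist":0,"claw":0}
  squeeze: 40

```text
clock: 12.22
position: [0.5521, 0.0479, 0.2258]
ee_rot: [-0.001, 0.879, 0.477, -0.001]
contact_force: [-5.0, 0.6, -15.5]
width: 0.0146
gripper_force: 62.4
```

```bash
python3 s.py
```

```text
12.32 [0.5523 0.048  0.2263] ang -33.08 F [ -5.5   1.3 -13.7] Mz [0.17 0.18 0.16] mean [0.153 1.667 0.17 ] w 0.0145 63.1 q6 0.5371 eff6 0.159
```

drive_tool:
  deltas:
    - {"linear":[1.3,0.4,2.6],"twist":0,"claw":0}
    - {"linear":[2.6,0.8,5.3],"twist":0,"claw":0}
    - {"linear":[4,1.2,7.9],"twist":0,"claw":0}
    - {"linear":[5.4,1.7,10.5],"twist":0,"claw":0}
    - {"linear":[6.8,2.1,13.2],"twist":0,"claw":0}
    - {"linear":[8.3,2.5,15.8],"twist":0,"claw":0}
    - {"linear":[9.7,3,18.4],"twist":0,"claw":0}
    - {"linear":[11.2,3.5,21],"twist":0,"claw":0}
    - {"linear":[12.7,3.9,23.6],"twist":0,"claw":0}
    - {"linear":[14.2,4.4,26.2],"twist":0,"claw":0}
    - {"linear":[15.7,4.8,28.9],"twist":0,"claw":0}
    - {"linear":[17.2,5.3,31.5],"twist":0,"claw":0}

```text
clock: 13.32
position: [0.5685, 0.0537, 0.2567]
ee_rot: [-0.002, 0.879, 0.477, -0.001]
contact_force: [-5.7, 2.3, -16.5]
width: 0.0144
gripper_force: 81.5
```

```bash
python3 s.py; python3 - <<'E'
from h import *
a=[eyes.get_image("side")[90:330,130:370,::-1],eyes.get_image("top")[90:330,130:370,::-1]]
cv2.imwrite("pics/p3.png",cv2.resize(np.hstack(a),(800,400)))
E
```

```text
13.42 [0.5689 0.0538 0.2571] ang -33.07 F [ -5.2   2.2 -14.9] Mz [0.13 0.12 0.1 ] mean [0.241 1.996 0.116] w 0.0147 82.4 q6 0.5477 eff6 0.116
```

View pics/p3.png

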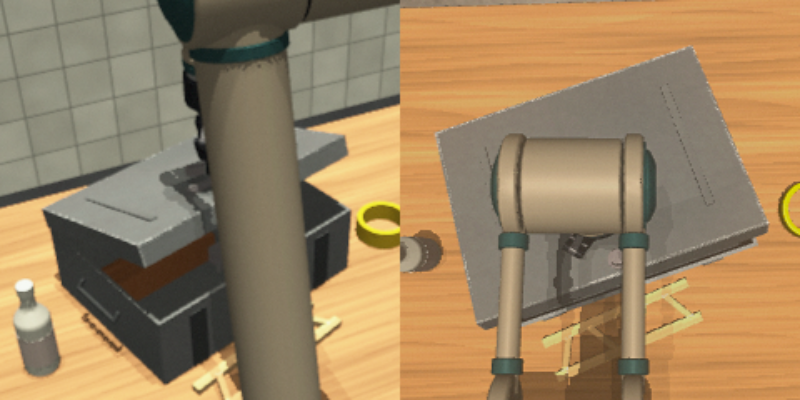

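The side view shows the lid standing open, its front-left corner at about (147,263) in the crop. The bottle, tape and frame are undisturbed. I'll unload, release and retreat upward.

drive_tool:
  deltas:
    - {"linear":[-0.4,0,-1],"twist":0,"claw":0}
    - {"linear":[-0.7,0,-2],"twist":0,"claw":0}
    - {"linear":[-0.7,0,-2],"twist":0,"claw":0.2}
    - {"linear":[-0.7,0,-2],"twist":0,"claw":0.3}
    - {"linear":[-0.7,0,-2],"twist":0,"claw":0.4}
    - {"linear":[-0.7,0,-2],"twist":0,"claw":0.5}
    - {"linear":[-0.7,0,-2],"twist":0,"claw":0.5}
  squeeze: 20

```text
clock: 14.1
position: [0.5722, 0.0523, 0.2583]
ee_rot: [0.002, 0.879, 0.476, 0.004]
contact_force: [-0.1, -0.5, 0.0]
width: 0.0428
gripper_force: 0.0
```

```bash
python3 s.py
```

```text
14.2 [0.571  0.0524 0.257 ] ang -33.09 F [-0.2  0.1  0.2] Mz [ 0.01 -0.01 -0.03] mean [ 0.004 -0.006 -0.012] w 0.0425 0.0 q6 0.5476 eff6 0.001
```

Released with zero contact force. Now I'll retreat straight up and then to the side.

drive_tool:
  deltas:
    - {"linear":[0,0,8],"twist":0,"claw":0.5}
    - {"linear":[0,0,25],"twist":0,"claw":0.5}
    - {"linear":[0,0,50],"twist":0,"claw":0.5}
    - {"linear":[0,0,80],"twist":0,"claw":0.5}
    - {"linear":[-15,-20,110],"twist":0,"claw":0.5}
    - {"linear":[-40,-50,120],"twist":0,"claw":0.5}
    - {"linear":[-70,-90,120],"twist":0,"claw":0.5}
    - {"linear":[-100,-130,120],"twist":0,"claw":0.5}
    - {"linear":[-130,-170,120],"twist":0,"claw":0.5}
    - {"linear":[-160,-210,120],"twist":0,"claw":0.5}
    - {"linear":[-160,-210,120],"twist":0,"claw":0.5}
    - {"linear":[-160,-210,120],"twist":0,"claw":0.5}

```text
clock: 15.2
position: [0.4063, -0.1619, 0.3767]
ee_rot: [0.002, 0.881, 0.473, -0.001]
contact_force: [-0.3, 0.8, 0.6]
width: 0.0427
gripper_force: 0.0
```

drive_tool:
  deltas:
    - {"linear":[-20,-40,0],"twist":0,"claw":0.5}
    - {"linear":[-40,-80,0],"twist":0,"claw":0.5}
    - {"linear":[-40,-80,0],"twist":0,"claw":0.5}
    - {"linear":[-40,-80,0],"twist":0,"claw":0.5}
    - {"linear":[-40,-80,0],"twist":0,"claw":0.5}

```text
clock: 15.62
position: [0.3699, -0.2373, 0.3759]
ee_rot: [0.0, 0.879, 0.476, 0.001]
contact_force: [-0.6, 0.2, -0.9]
width: 0.0426
gripper_force: 0.0
```

```bash
python3 s.py; python3 - <<'E'
from h import *
a=[eyes.get_image("side")[130:330,130:330,::-1],eyes.get_image("top")[110:310,150:350,::-1]]
cv2.imwrite("pics/p4.png",cv2.resize(np.hstack(a),(800,400)))
E
```

```text
15.72 [ 0.3702 -0.2364  0.3758] ang -33.06 F [-0.4  0.5 -0.6] Mz [-0.    0.03 -0.01] mean [0.002 0.016 0.004] w 0.0431 0.0 q6 -0.152 eff6 0.006
```

View pics/p4.png

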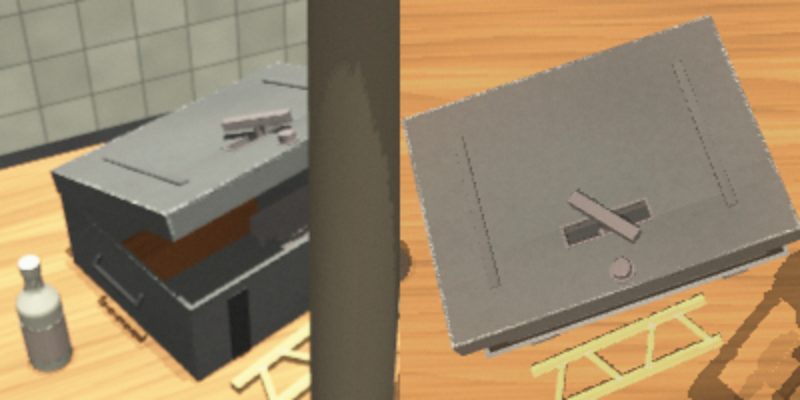

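The lid stands open with the handle out and turned about 50° from its slot. The front-left top corner is at side (212.5,236) and top (177.5,283.5). I'll check its height.

```bash
python3 - <<'E'
from h import *
p,e=tri((212.5,236),(177.5,283.5));print(p,e,"rise",p[2]-.165)
E
```

```text
[0.43062066 0.21812092 0.26444491] 0.0018095467558721953 rise 0.09944491363159327
```

```bash
python3 -c "
from rig import manip; print(manip.sign_off())"
```

```text
the job is handed in; nothing more can be done
None
```

The job is handed in: button pressed (readings up to about 8 N), handle out and turned to its stop at about 50° (backed off about 1°), lid standing open by itself with its front edge about 99 mm up, and the bottle, tape and frame not seen to move; the judge's result was not shown.

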